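# Fill the wedge box

## Task

Get the wedge box open and filled for the mason: the paste tub stands where the lid must come out, so first push it along the bench, without lifting it or tipping it, until it stands wholly on the round rubber mat. Then lift the lid over the lip of the box's low end, slide it out of its grooves and lay it flat on the bench in front of that end, grip up. Put every wedge that lies on the bench into the box, leave the box open, and do not disturb the other tools.

Things in the scene. Friction and masses are not known exactly. Their poses are not given: they have to be found in the camera images.
- wedge_box: wooden box fixed to the bench, 184 mm long (x) by 180 mm wide (y), sides and back (+x) 74 to 80 mm high, front (-x) wall only 58 mm high. Origin under its centre at bench level; x runs from front to back, z up. Inside 160 (x) by 148 (y) mm, floor 8 mm up. Side walls 16 mm thick up to 50 mm: their tops are ledges that carry the lid
- box_lip (a point): middle of the top edge of the box's front wall (12 mm thick), 58 mm up: the lip, 8 mm above the ledges. Axes as the box's. The lid's grooves above the ledges are 24 mm high and 168 mm from side to side; keeper strips (z 74 to 80 mm, reaching 17 mm in from the outer sides) close them above, from 66 mm behind this point to the back; before that they are open above
- lid_grip (a point): middle of the bar grip on the loose wooden lid (156 x, 162 y, 8 thick, 0.2 kg). Bar: 18 (x) by 70 (y) by 30 mm high, middle 23 mm above the lid's underside, 48 from its front and 108 from its back edge. Axes: lid x front to back, z up. At first it lies on the ledges behind the lip, underside 50 mm up; it can rise 16 mm in the grooves and has 3 mm play each side
- tub_mid (a point): white round tub of paste, 107 mm across at the rim (92 mm at the foot), 74 mm high, 0.38 kg, loose; the point is on its axis, 37 mm up; z is up along its axis
- tub_mat: flat dark round rubber mat, 160 mm across, fixed; it makes no step, things slide onto it as on the bench. Origin at its centre
- wedge_a_mid (a point): hardwood wedge, 110 mm long (its y), 36 mm wide (its x), lying on its flat face; its height falls evenly from 28 mm at the thick end (-y) to 3 mm at the thin end. 0.05 kg. The point is at half its length and width, 7 mm above its flat face, z up. May be absent
- wedge_b_mid (a point): hardwood wedge, 130 mm long (its y), 36 mm wide (its x), lying on its flat face; its height falls evenly from 28 mm at the thick end (-y) to 3 mm at the thin end. 0.05 kg. The point is at half its length and width, 7 mm above its flat face, z up. May be absent
- wedge_c_mid (a point): hardwood wedge, 120 mm long (its y), 36 mm wide (its x), lying on its flat face; its height falls evenly from 28 mm at the thick end (-y) to 3 mm at the thin end. 0.05 kg. The point is at half its length and width, 7 mm above its flat face, z up. May be absent
- wedge_d_mid (a point): hardwood wedge, 130 mm long (its y), 36 mm wide (its x), lying on its flat face; its height falls evenly from 28 mm at the thick end (-y) to 3 mm at the thin end. 0.05 kg. The point is at half its length and width, 7 mm above its flat face, z up. May be absent
- chisel1: bystander: cold chisel with a point, 192 mm long, lying; origin under its centre
- chisel3: bystander: short cold chisel, 152 mm long, 21 mm wide, lying among the wedges; origin under its centre
- brush: bystander: paste brush with a wooden handle, 198 mm long, lying; origin under its centre
Mind the look-alikes: they are no part of the job. What is shaped like the part that bears wedge_c_mid but yellow is not meant.

How it is judged:
By the outcome, as a careful person would: the job done as asked, in the order asked, and still so for the second after the job is handed in, with the robot touching nothing.
Of wedge_a, wedge_b, wedge_c, wedge_d only 3 to 4 are there at a start; the rules pass over those that are not, and their reading is None.
At some moment in a run one of wedge_a, wedge_b, wedge_c, wedge_d may be knocked a few centimetres aside while the robot is not near it.
Once in a run the grip may slacken for a moment while it holds something.
It also fails if it takes over 184 s, if anything falls off the work surface, if the arm or the gripper's body presses on something with over 40 N, if the wrist force passes 120 N, or if a joint passes its speed limit or range.

## Robot

A 6-joint arm with a two-finger parallel gripper is mounted at the origin on the work surface; the furniture and walls round the work are solid. World frame = base frame: x ahead of the robot, y to its left, z up, the work surface at z = 0. Lengths are in mm, angles in degrees, forces in N, time in s.
With the tool pointing down it reaches from about 300 to 875 mm from the base axis. Payload 6.4 kg.
Tool frame: the origin (TCP) lies on the centre line of the jaws, within the pads' length; the fingertips stand ahead of it and the grasp point (between the pads) lies 11 mm behind it (env.tips_ahead is the z of the fingertips in the tool frame, in mm); z points along the fingers, y is the line along which they close (so a half turn about z gives the same grasp; the last joint's range is limited). The gripper opens to 85 mm and grips with 20 to 120 N. Pads are 22 mm wide; open, the fingers measure 114 mm over their backs; the gripper's body (76 mm by 85 mm) begins 54 mm behind the grasp point. The pads swing forward as they close: fully open they stand 13 mm farther back than shut.
Start: joints at [-81.148, 10.359, 92.074, -0, 77.567, -11.82], TCP at [203.005, -537.987, 204.988] pointing down, gripper open.
Joint ranges: [-171.53, 171.53], [-51.25, 118.39], [17.06, 147.69], [-65.23, 245.23], [0, 150.52], [-178.68, 178.68]. Speed limits (degrees/s): [147.25, 147.25, 172.46, 180, 180, 180].

## Interface

Orientations are given as a 3x3 rotation matrix whose columns are the frame's x, y, z axes.
In Python, from station import env gives the robot as it stands.
- The arm moves only by the tool play_rows, never from a script. Its argument "increments" is a list of rows, each a list of 5 numbers: the shift along the tool's x, y, z in mm, then the turn about the tool's z in rad, then the closure in counts, from 0 (fully open) to 255 (shut). A call has 1 to 12 rows; each row shifts and turns the commanded pose from where the row before left it, along the tool's axes as they then stand; what a row does not reach is not made up. A row lasts 1/10 s, in which the tool goes at most 50 mm and 8.59 degrees, less where a joint would pass 70% of its speed; a pose out of reach is approached as far as the arm can. A call is refused whole if a number of a shift passes 50 or a number of a turn 0.15, either way. A call with a gripper value outside its range is refused whole. The fingers move at their own pace and stop on an object; "grip_force" is the grip in N (left out, the last holds). Time passes only in rows, so rows that do not move let the fingers close. It gives the time, the measured TCP pose, the force, the opening and the grip force at its end, in the units of the state.
- env.get_state(): the state, without advancing time (a new reading comes with each control period).
- env.grab_frame(name): name is "side" or "top"; returns a dict with "image" (400x640x3 uint8, red, green, blue), "vfov" (degrees; the focal length in pixels is half the picture's height over the tangent of half this angle, whatever the lens; pixels are square), "cx", "cy" (the principal point, pixels), "rvec" (rotation vector, rad) and "tvec" (3), from world to camera coordinates, as OpenCV has them. Camera axes: x right, y down, z forward; pixel columns grow to the right and rows downward; lengths in mm; the calibration is good to about 2 mm. A picture is of the moment at which its call begins. There is no depth.
- env.finish_job(): hands the job in; it is judged then, once.
Trained networks look in a picture, given as the dict that the camera call returned (one of the last four; its "shot" number tells which), for a name from the list of things; names that differ only in an ending like _2 or _b are one class to them, and where a whole thing is asked for, a point or a joint stands for the part that bears it (a point fixed in the world has none). Each returns a list of dicts, best first, with "score" (0 to 1); they miss things now and then, are a little off and sometimes report something else, mostly with a low value. They report only what shows in the picture. A call takes as long as a camera call. They do not tell look-alikes from the thing itself.
- env.cut_out(picture, label): "region" (400x640 bool, what is visible of it) and "bbox" ([left, top, right, bottom] in pixels, round what is visible of it).
The state is a dict: "time": time; "q": joint angles; "qd": joint speeds; "joint_efforts": joint torques, N m; "eef_pos": TCP position; "ee_rot": TCP orientation; "wrist_force": force on the tool from outside, world axes, zero at the start; "moment": the same for the moment, N m; "grip_width": finger opening in mm; "grasp_force": force on a finger pad.
Only numpy, scipy, OpenCV 4.12 (cv2) and the standard library are available. Lean on these libraries where they do the work, as an engineer would, in place of code of your own. Each camera call takes 0.05 s, during which the arm holds its last target. There are 200 camera calls.

## Working session

There is one attempt and no reset: what is moved stays moved. The work goes in short steps, Python scripts to look and compute and a tool call to move; the robot and the scene stay as the last step left them, time stands still between calls to the robot, and variables do not carry over. Pictures are saved under pics/ and viewed, at most 14 in all, crops included, and the job is handed in when it is done.

Besides the shell and the picture viewer there is one more tool, called after "Call:" by a JSON object that holds its "method" and its "body". play_rows: Moves the arm, as the interface text tells. Its arguments: {"type":"object","properties":{"increments":{"type":"array"},"grip_force":{"type":"number"}},"required":["increments"]}

```bash
ls; mkdir -p pics
cat > h.py <<'E'
import numpy as np, cv2
from station import env
def cam(f):
    h=f["image"].shape[0]; fl=h/2/np.tan(np.radians(f["vfov"])/2)
    R=cv2.Rodrigues(np.array(f["rvec"],float))[0]; t=np.array(f["tvec"],float).ravel()
    return fl,R,t
def proj(f,P):
    fl,R,t=cam(f); c=np.atleast_2d(P)@R.T+t
    return np.c_[c[:,0]/c[:,2]*fl+f["cx"],c[:,1]/c[:,2]*fl+f["cy"]]
def at(f,uv,z):
    fl,R,t=cam(f); uv=np.atleast_2d(uv).astype(float)
    d=np.c_[(uv[:,0]-f["cx"])/fl,(uv[:,1]-f["cy"])/fl,np.ones(len(uv))]@R
    C=-R.T@t; return C+d*((z-C[2])/d[:,2])[:,None]
def save(f,n,box=None,s=1):
    im=f["image"][:,:,::-1]
    if box: im=im[box[1]:box[3],box[0]:box[2]]
    cv2.imwrite("pics/"+n,cv2.resize(im,None,fx=s,fy=s,interpolation=cv2.INTER_CUBIC))
E
python3 - <<'E'
from h import *
np.set_printoptions(precision=1,suppress=True)
f=env.grab_frame("top"); g=env.grab_frame("side")
save(f,"top0.png",None,1.25); save(g,"side0.png",None,1.25)
for n,p in (("top",f),("side",g)):
    fl,R,t=cam(p); print(n,fl,-R.T@t, R[2])
    for l in ["wedge_box","lid_grip","tub_mid","tub_mat","wedge_a_mid","chisel1","chisel3","brush"]:
        for d in env.cut_out(p,l):
            ys,xs=np.nonzero(d["region"])
            print(l,round(d["score"],2),d["bbox"],len(xs),xs.mean().round(1),ys.mean().round(1),at(p,[xs.mean(),ys.mean()],0)[0,:2])
print(env.tips_ahead,env.get_state())
E
```

```text
pics
top 457.6342756940425 [ 406.1   30.7 1635.1] [ 0.1 -0.  -1. ]
wedge_box 0.66 [356.4, 131.4, 414.5, 186.4] 1066 386.2 159.7 [ 624.9 -221.3]
wedge_box 0.22 [405.3, 220.3, 452.1, 226.1] 173 429.6 222.5 [ 400.6 -376.2]
lid_grip 0.77 [362.6, 136.7, 406.2, 181.5] 1964 384.7 159.3 [ 626.3 -215.9]
tub_mid 0.75 [311.4, 140.6, 342.4, 171.8] 773 326.9 155.5 [638.7  -7.5]
tub_mat 0.76 [225.9, 150.2, 270.4, 193.3] 1576 246.8 171.3 [579.8 279.2]
chisel1 0.79 [423.0, 175.5, 469.3, 180.3] 219 445.4 179.0 [ 556.8 -434.4]
chisel1 0.62 [403.4, 220.3, 450.3, 227.9] 213 425.6 222.7 [ 399.5 -361.8]
chisel1 0.34 [267.9, 212.2, 305.6, 228.6] 387 289.9 218.1 [413.  123.3]
chisel3 0.79 [423.0, 175.5, 469.3, 180.3] 219 445.4 179.0 [ 556.8 -434.4]
chisel3 0.62 [403.4, 220.3, 450.3, 227.9] 213 425.6 222.7 [ 399.5 -361.8]
chisel3 0.34 [267.9, 212.2, 305.6, 228.6] 387 289.9 218.1 [413.  123.3]
brush 0.72 [164.1, 187.6, 219.0, 198.2] 331 186.0 189.0 [514.7 494.8]
side 502.1897477116623 [ -409.4 -1119.4   860.3] [ 0.5  0.7 -0.5]
wedge_box 0.75 [351.7, 197.7, 433.9, 248.8] 914 411.5 220.8 [ 715.5 -214.2]
tub_mid
[... 255 characters left out ...]
 433.1 269.3 [ 564.9 -430.4]
chisel3 0.6 [353.5, 263.8, 401.3, 291.9] 297 376.7 279.6 [ 407.6 -364.1]
chisel3 0.58 [409.3, 255.8, 457.0, 288.4] 290 433.1 269.3 [ 564.9 -430.4]
brush 0.41 [250.5, 164.7, 264.5, 177.3] 41 256.1 170.0 [525.5 429.9]
8.0 {'time': 0.9, 'q': array([-81.1,  10.4,  92.1,  -0. ,  77.6, -11.8]), 'qd': array([-0.1, -0. ,  0. ,  0. ,  0. , -0. ]), 'joint_efforts': array([ -0. , -44.5, -35.2,  -0. ,   0. ,   0. ]), 'eef_pos': array([ 203., -538.,  205.]), 'ee_rot': array([[ 0.9,  0.4, -0. ],
       [ 0.4, -0.9, -0. ],
       [-0. ,  0. , -1. ]]), 'wrist_force': array([-0.1, -0.2,  0.3]), 'moment': array([0. , 0. , 0.1]), 'grasp_force': 0.0, 'grip_width': 85.60328384222537}
```

View pics/top0.png

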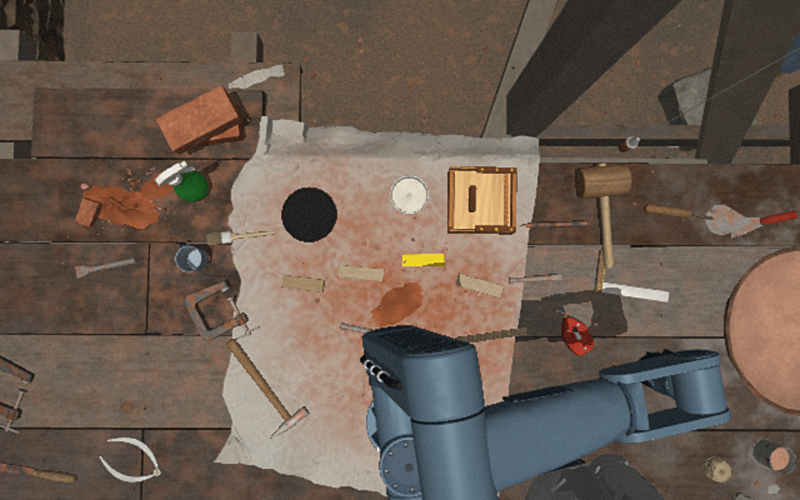

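View pics/side0.png

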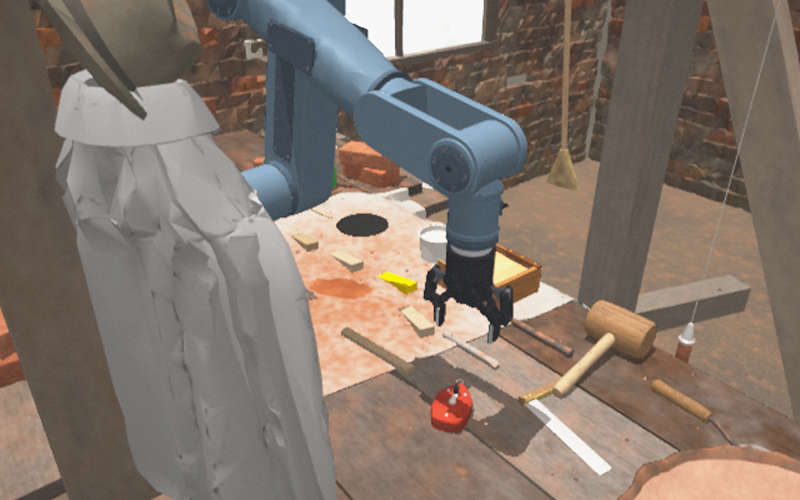

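Run:
```python
from h import *
f=env.grab_frame("top"); g=env.grab_frame("side")
save(f,"top1.png",[220,125,425,245],3.9); save(g,"side1.png",[225,165,425,305],4)
```

```text
(no output)
```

View pics/top1.png

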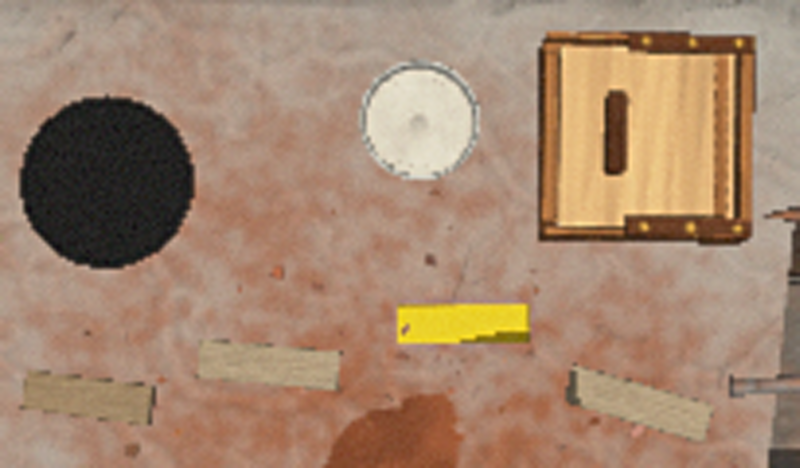

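View pics/side1.png

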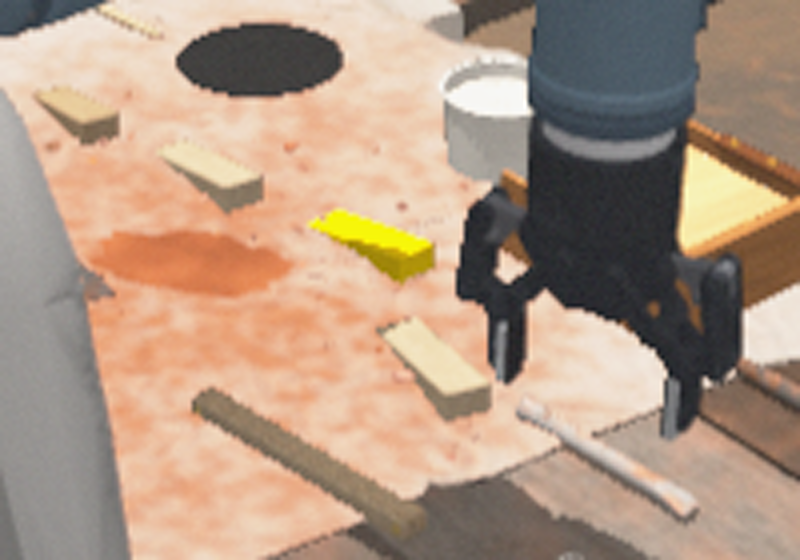

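Run:
```python
from h import *
np.set_printoptions(precision=1,suppress=True)
f=env.grab_frame("top"); g=env.grab_frame("side")
c=lambda *p:np.array(p,float)/3.9+[220,125]-0.4
print("bar top",at(f,c((604,90),(627,90),(627,176),(604,176)),88)[:,:2])
print("box bottom-left,top-left z58",at(f,c((540,241),(541,36)),58)[:,:2])
print("box right corners z80",at(f,c((755,36),(752,241)),80)[:,:2])
print("tub rim l/r/t/b",at(f,c((361,120),(480,120),(420,61),(420,180)),74)[:,:2])
print("mat",at(f,c((21,182),(194,182),(107,96),(107,269)),0)[:,:2])
for n,q in dict(W1=[(25,370),(155,384),(150,423),(22,407)],W2=[(200,339),(341,350),(337,390),(197,378)],W3=[(577,367),(714,405),(703,441),(572,403)],Y=[(397,306),(528,304),(528,343),(398,343)]).items():
    for z in (3,28):
      p=at(f,c(*q),z)[:,:2]; print(n,z,p.mean(0),"left",(p[0]+p[3])/2,"right",(p[1]+p[2])/2,"w",np.linalg.norm(p[0]-p[3]),np.linalg.norm(p[1]-p[2]))
for p in (f,g):
  for l in ["wedge_a_mid","wedge_c_mid","lid_grip","tub_mid","tub_mat"]:
    for d in env.cut_out(p,l):
        m=d["region"].astype(np.uint8); ys,xs=np.nonzero(m)
        r=cv2.minAreaRect(np.c_[xs,ys].astype(np.float32))
        print(l,round(d["score"],2),d["bbox"],at(p,[xs.mean(),ys.mean()],8)[0,:2])
```

```text
bar top [[ 654.3 -167.8]
 [ 654.4 -187.9]
 [ 578.8 -187.8]
 [ 578.7 -167.7]]
box bottom-left,top-left z58 [[ 523.7 -114.6]
 [ 707.3 -115.3]]
box right corners z80 [[ 704.5 -302.1]
 [ 523.3 -298.4]]
tub rim l/r/t/b [[628.3  44.7]
 [629.1 -60.1]
 [681.1  -7. ]
 [575.6  -7.5]]
mat [[579.2 357.2]
 [580.3 198.5]
 [659.4 279.6]
 [499.7 277.1]]
W1 3 [383.6 292.1] left [390.  350.8] right [377.1 233.3] w 33.68623693435343 35.66823740634339
W1 28 [383.9 288.1] left [390.3 345.9] right [377.5 230.2] w 33.1702272790439 35.1218672396367
W2 3 [413.4 127.9] left [418.3 192. ] right [408.6  63.8] w 35.618571280323984 36.61768663379494
W2 28 [413.3 126.4] left [418.1 189.5] right [408.5  63.3] w 35.07296190505313 36.05677269452181
W3 3 [ 379.2 -212.6] left [ 396.2 -151.4] right [ 362.3 -273.8] w 33.15286899324277 34.36025628270445
W3 28 [ 379.6 -208.9] left [ 396.3 -148.6] right [ 362.9 -269.2] w 32.645029529456295 33.83392192142397
Y 3 [451.2 -49.1] left [450.4  10.6] right [ 452.1 -108.8] w 33.83562552307906 35.680910148386324
Y 28 [450.5 -47.9] left [449.7  10.9] right [ 451.4 -106.7] w 33.317327516169904 35.13434585915809
wedge_c_mid 0.85 [318.4, 200.7, 357.2, 212.7] [451.3 -47.6]
wedge_c_mid 0.69 [222.6, 221.0, 257.9, 233.5] [384.  294.1]
lid_grip 0.84 [363.8, 137.4, 408.0, 181.2] [ 624.5 -215.1]
tub_mid 0.72 [312.4, 138.3, 340.5, 170.4] [638.3  -7. ]
tub_mat 0.85 [229.5, 153.5, 267.2, 194.9] [578.1 276.4]
wedge_a_mid 0.36 [338.0, 179.0, 358.4, 212.0] [658.4  43.8]
wedge_a_mid 0.23 [412.2, 255.7, 457.1, 285.1] [ 556.  -445.6]
wedge_c_mid 0.66 [234.8, 187.4, 253.7, 202.3] [377.7 274. ]
wedge_c_mid 0.5 [304.3, 220.9, 335.0, 236.4] [449.7 -66. ]
lid_grip 0.82 [393.2, 202.7, 424.2, 226.4] [ 714.7 -183. ]
tub_mid 0.74 [338.0, 182.1, 359.7, 211.7] [657.8  42.2]
tub_mid 0.43 [352.2, 195.7, 431.5, 241.5] [ 712.9 -224. ]
tub_mat 0.86 [267.7, 174.0, 309.4, 190.0] [566.8 259.7]
```

Call:
{"method": "play_rows", "body": {"increments": [[0,0,0,-0.1377,75],[0,0,0,-0.1377,75],[0,0,0,-0.1377,75],[0,0,0,-0.1377,75],[0,0,0,-0.1377,75],[0,0,0,-0.1377,75],[0,0,0,-0.1377,75],[0,0,0,-0.1377,75],[0,0,0,-0.1377,75],[0,0,0,-0.1377,75]]}}

```text
time: 2.6
eef_pos: [203.0, -538.0, 205.0]
ee_rot: [[-0.172, 0.985, -0.0], [0.985, 0.172, -0.0], [-0.0, -0.0, -1.0]]
wrist_force: [-0.6, -0.4, -0.5]
grip_width: 60.3
grasp_force: 0.0
```

Call:
{"method": "play_rows", "body": {"increments": [[26,36,0,0,75],[26,36,0,0,75],[26,36,0,0,75],[26,36,0,0,75],[26,36,0,0,75],[26,36,0,0,75],[26,36,0,0,75],[26,36,0,0,75],[26,36,0,0,75],[26,36,0,0,75],[26,36,0,0,75],[26,36,0,0,75]]}}

```text
time: 3.8
eef_pos: [578.3, -157.0, 205.1]
ee_rot: [[-0.166, 0.986, 0.0], [0.986, 0.166, -0.0], [-0.0, 0.0, -1.0]]
wrist_force: [-0.1, -1.2, -0.2]
grip_width: 60.4
grasp_force: 0.0
```

Call:
{"method": "play_rows", "body": {"increments": [[27,38,0,0,75],[27,38,0,0,75],[0,0,0,0,75],[0,0,0,0,75],[0,0,0,0,75]]}}

```text
time: 4.3
eef_pos: [642.5, -93.3, 204.8]
ee_rot: [[-0.166, 0.986, -0.001], [0.986, 0.166, -0.0], [-0.0, -0.001, -1.0]]
wrist_force: [-0.3, -1.0, 0.8]
grip_width: 60.3
grasp_force: 0.0
```

Call:
{"method": "play_rows", "body": {"increments": [[0,0,20,0,75],[0,0,20,0,75],[0,0,20,0,75],[0,0,20,0,75],[0,0,20,0,75],[0,0,20,0,75],[0,0,20,0,75],[0,0,15,0,75],[0,0,15,0,75],[0,0,13,0,75],[0,0,0,0,75],[0,0,0,0,75]]}}

```text
time: 5.5
eef_pos: [643.2, -92.7, 22.1]
ee_rot: [[-0.166, 0.986, -0.0], [0.986, 0.166, 0.0], [0.0, -0.0, -1.0]]
wrist_force: [0.9, 0.0, 0.3]
grip_width: 60.3
grasp_force: 0.0
```

Call:
{"method": "play_rows", "body": {"increments": [[5,0,0,0,75],[5,0,0,0,75],[5,0,0,0,75],[5,0,0,0,75],[5,0,0,0,75],[5,0,0,0,75],[4,0,0,0,75],[4,0,0,0,75],[5,0,0,0,75],[5,0,0,0,75],[6,0,0,0,75],[6,0,0,0,75]]}}

```text
time: 6.7
eef_pos: [633.0, -33.1, 22.0]
ee_rot: [[-0.166, 0.986, -0.0], [0.986, 0.166, -0.0], [-0.0, -0.0, -1.0]]
wrist_force: [0.7, -1.4, 1.5]
grip_width: 60.4
grasp_force: 0.9
```

Run:
```python
from h import *
f=env.grab_frame("top"); g=env.grab_frame("side")
t=np.hstack([cv2.resize(f["image"][120:220,240:420],None,fx=2.1,fy=2.1,interpolation=2),cv2.resize(g["image"][150:250,270:450],None,fx=2.1,fy=2.1,interpolation=2)])
cv2.imwrite("pics/push.png",t[:,:,::-1])
```

```text
(no output)
```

View pics/push.png

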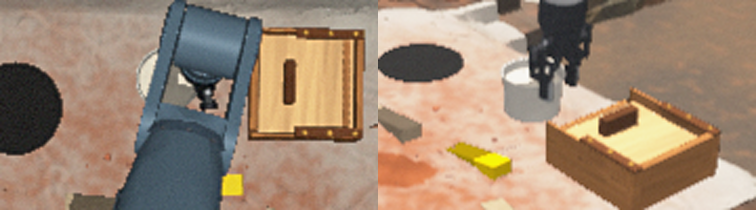

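Call:
{"method": "play_rows", "body": {"increments": [[6,0,0,0,75],[7,0,0,0,75],[7,0,0,0,75],[7,0,0,0,75],[7,0,0,0,75],[7,0,0,0,75],[7,0,0,0,75],[7,0,0,0,75],[7,0,0,0,75],[7,0,0,0,75],[7,0,0,0,75],[7,0,0,0,75]]}}

```text
time: 8.0
eef_pos: [619.2, 48.9, 21.9]
ee_rot: [[-0.166, 0.986, -0.0], [0.986, 0.166, 0.0], [0.0, -0.0, -1.0]]
wrist_force: [0.7, -2.2, -0.3]
grip_width: 60.4
grasp_force: 0.9
```

Call:
{"method": "play_rows", "body": {"increments": [[7,0,0,0,75],[7,0,0,0,75],[7,0,0,0,75],[7,0,0,0,75],[7,0,0,0,75],[7,0,0,0,75],[7,0,0,0,75],[7,0,0,0,75],[7,0,0,0,75],[7,0,0,0,75],[7,0,0,0,75],[7,0,0,0,75]]}}

```text
time: 9.2
eef_pos: [605.2, 131.8, 22.0]
ee_rot: [[-0.166, 0.986, -0.0], [0.986, 0.166, -0.0], [-0.0, -0.0, -1.0]]
wrist_force: [-0.2, -2.1, 0.0]
grip_width: 60.5
grasp_force: 0.9
```

Call:
{"method": "play_rows", "body": {"increments": [[7,0,0,0,75],[7,0,0,0,75],[7,0,0,0,75],[7,0,0,0,75],[7,0,0,0,75],[7,0,0,0,75],[7,0,0,0,75],[7,0,0,0,75],[6,0,0,0,75],[5,0,0,0,75],[4,0,0,0,75],[2,0,0,0,75]]}}

```text
time: 10.4
eef_pos: [593.1, 203.6, 22.0]
ee_rot: [[-0.166, 0.986, 0.0], [0.986, 0.166, 0.0], [0.0, 0.0, -1.0]]
wrist_force: [0.5, -2.0, -1.2]
grip_width: 60.2
grasp_force: 0.9
```

Run:
```python
from h import *
np.set_printoptions(precision=1,suppress=True)
f=env.grab_frame("top"); g=env.grab_frame("side")
t=np.hstack([cv2.resize(f["image"][120:220,210:390],None,fx=2.1,fy=2.1,interpolation=2),cv2.resize(g["image"][140:240,230:410],None,fx=2.1,fy=2.1,interpolation=2)])
cv2.imwrite("pics/push2.png",t[:,:,::-1])
for d in env.cut_out(g,"tub_mid"):
    b=d["bbox"]; print(d["score"],b,proj(g,[[580,278,37]]))
print(env.get_state()["eef_pos"])
```

```text
0.88 [279.5, 161.8, 308.5, 188.3] [[289.6 170.9]]
[593.1 203.4  21.9]
```

View pics/push2.png

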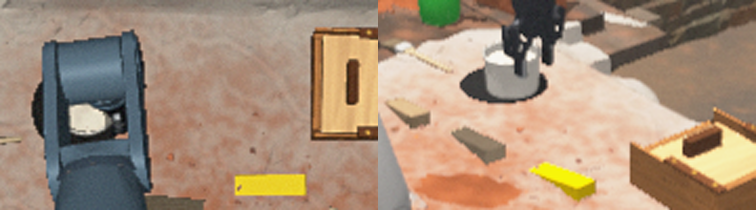

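Call:
{"method": "play_rows", "body": {"increments": [[3,0,0,0,75],[4,0,0,0,75],[4,0,0,0,75],[4,0,0,0,75],[4,0,0,0,75],[3,0,0,0,75],[1,0,0,0,75],[0,0,0,0,75],[-5,0,0,0,75],[-10,0,0,0,75],[-20,0,0,0,75],[-25,0,0,0,75]]}}

```text
time: 11.75
eef_pos: [599.4, 166.1, 22.0]
ee_rot: [[-0.167, 0.986, -0.0], [0.986, 0.167, 0.0], [0.0, 0.0, -1.0]]
wrist_force: [0.8, -0.4, -0.0]
grip_width: 60.7
grasp_force: 0.0
```

Call:
{"method": "play_rows", "body": {"increments": [[0,0,-20,0.15,75],[0,0,-25,0.15,75],[0,0,-30,0.15,110],[0,0,-35,0.15,110],[0,0,-35,0.15,110],[0,0,-20,0.15,110],[0,0,0,0.15,110],[0,0,0,0.15,110],[0,0,0,0.15,110],[0,0,0,0.15,110],[0,0,0,0.15,110],[0,0,0,0.088,110]]}}

```text
time: 12.95
eef_pos: [599.4, 165.8, 186.9]
ee_rot: [[1.0, -0.006, -0.0], [-0.006, -1.0, 0.0], [-0.0, -0.0, -1.0]]
wrist_force: [0.0, 0.0, -0.0]
grip_width: 48.7
grasp_force: 0.0
```

Run:
```python
from h import *
np.set_printoptions(precision=1,suppress=True)
s=env.get_state();print(s["eef_pos"],s["ee_rot"][:,0],s["time"])
g=env.grab_frame("side");f=env.grab_frame("top")
for p in (f,g):
  for d in env.cut_out(p,"tub_mid"):
    b=d["bbox"]; print(d["score"],b)
print(proj(g,[[580,278,37],[580,278,74]]),proj(f,[[580,278,74]]))
save(f,"t3.png",[215,130,425,230],3.8)
```

```text
[599.4 165.8 186.9] [ 1. -0. -0.] 12.95
0.63 [228.9, 159.5, 260.9, 182.2]
0.97 [275.8, 159.3, 302.8, 183.6]
0.22 [234.0, 157.0, 264.0, 174.1]
[[289.6 170.9]
 [289.4 161.9]] [[243.9 168.9]]
```

View pics/t3.png

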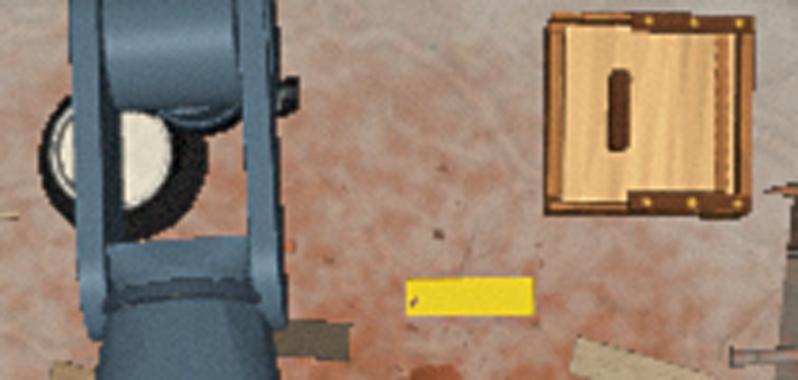

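Call:
{"method": "play_rows", "body": {"increments": [[2,34,0,0,110],[2,35,0,0,110],[2,35,0,0,110],[2,35,0,0,110],[2,35,0,0,110],[2,35,0,0,110],[2,35,0,0,110],[2,35,0,0,110],[2,35,0,0,110],[1,30,0,0,110],[0,0,0,0,110],[0,0,0,0,110]]}}

```text
time: 14.35
eef_pos: [618.0, -178.0, 186.8]
ee_rot: [[1.0, -0.001, -0.0], [-0.001, -1.0, 0.001], [-0.0, -0.001, -1.0]]
wrist_force: [0.4, -0.0, -0.2]
grip_width: 48.3
grasp_force: 0.0
```

Call:
{"method": "play_rows", "body": {"increments": [[0,0,15,0,110],[0,0,15,0,110],[0,0,15,0,110],[0,0,15,0,110],[0,0,15,0,110],[0,0,15,0,110],[0,0,10,0,110],[0,0,8,0,110],[0,0,4,0,110],[0,0,3,0,110],[0,0,2,0,110],[0,0,0,0,110]]}}

```text
time: 15.55
eef_pos: [618.5, -177.4, 70.2]
ee_rot: [[1.0, -0.0, 0.0], [-0.0, -1.0, -0.0], [0.0, 0.0, -1.0]]
wrist_force: [-0.3, -0.5, -0.5]
grip_width: 48.4
grasp_force: 0.0
```

Run:
```python
from h import *
g=env.grab_frame("side");f=env.grab_frame("top")
t=np.hstack([cv2.resize(f["image"][120:195,340:430],None,fx=4.4,fy=4.4,interpolation=2),cv2.resize(g["image"][175:250,345:435],None,fx=4.4,fy=4.4,interpolation=2)])
cv2.imwrite("pics/lid.png",t[:,:,::-1])
```

```text
(no output)
```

View pics/lid.png

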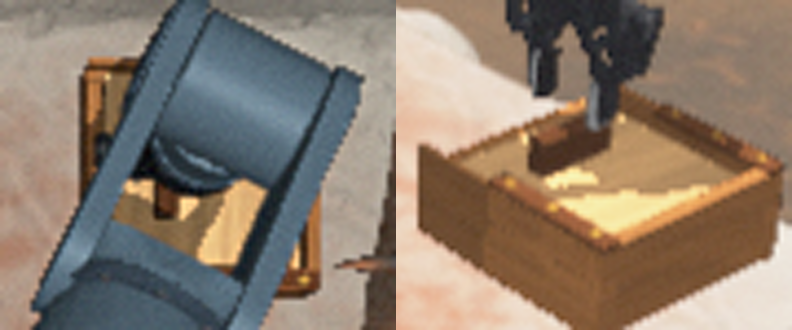

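Run:
```python
from h import *
np.set_printoptions(precision=1,suppress=True)
g=env.grab_frame("side")
P=[[618,-178+25,62],[618,-178-25,62],[583,-178,88],[653,-178,88],[618,-178,88],[523,-299,80],[523,-299,0],[523,-115,74]]
print((proj(g,P)-[345,175])*4.4+[396,0])
```

```text
[[542.  137.8]
 [591.8 165.1]
 [534.  134.9]
 [603.2 105. ]
 [569.  119.8]
 [598.3 245.4]
 [589.8 346. ]
 [410.3 143.8]]
```

Run:
```python
from h import *
np.set_printoptions(precision=1,suppress=True)
g=env.grab_frame("side")
for z in (190,205,220,235): print(z,proj(g,[[203,-538,z]]),"obs 373.5 266.9")
for z in (62,75,90):
  print(z,proj(g,[[618.5,-177.4+24,z],[618.5,-177.4-24,z]]),"obs",np.array([[543-396,96],[597-396,130]])/4.4+[345,175])
print(env.get_state()["eef_pos"])
print(proj(g,[[523.5,-115,74],[523.5,-299,80],[704,-302,80],[707,-115,74]]),np.array([[418-396,143],[610-396,250],[782-396,165],[618-396,88]])/4.4+[345,175])
```

```text
190 [[370.9 285.7]] obs 373.5 266.9
205 [[371.3 280. ]] obs 373.5 266.9
220 [[371.6 274.2]] obs 373.5 266.9
235 [[372.  268.4]] obs 373.5 266.9
62 [[378.4 206.3]
 [389.2 212.3]] obs [[378.4 196.8]
 [390.7 204.5]]
75 [[378.6 202.8]
 [389.5 208.7]] obs [[378.4 196.8]
 [390.7 204.5]]
90 [[378.9 198.7]
 [389.9 204.5]] obs [[378.4 196.8]
 [390.7 204.5]]
[ 618.6 -177.4   70.5]
[[348.4 207.6]
 [391.1 230.7]
 [432.8 211.4]
 [389.3 190.5]] [[350.  207.5]
 [393.6 231.8]
 [432.7 212.5]
 [395.5 195. ]]
```

Call:
{"method": "play_rows", "body": {"increments": [[0,0,0,0,130],[0,0,0,0,160],[0,0,0,0,200],[0,0,0,0,255],[0,0,0,0,255],[0,0,0,0,255],[0,0,0,0,255],[0,0,0,0,255]], "grip_force": 60}}

```text
time: 16.55
eef_pos: [618.3, -177.3, 70.0]
ee_rot: [[1.0, -0.0, -0.0], [-0.0, -1.0, 0.0], [-0.0, -0.0, -1.0]]
wrist_force: [0.2, 0.1, 0.2]
grip_width: -0.1
grasp_force: 0.0
```

Call:
{"method": "play_rows", "body": {"increments": [[0,0,0,0,110],[0,0,0,0,110],[0,0,0,0,110],[0,0,0,0,110],[0,0,2,0,110],[0,0,2,0,110],[0,0,2,0,110],[0,0,2,0,110]]}}

```text
time: 17.35
eef_pos: [618.2, -177.2, 61.7]
ee_rot: [[1.0, -0.0, -0.0], [-0.0, -1.0, 0.0], [-0.0, -0.0, -1.0]]
wrist_force: [0.6, 1.2, -0.8]
grip_width: 48.4
grasp_force: 0.0
```

Run:
```python
from h import *
s=env.get_state();print(s["eef_pos"],s["wrist_force"],s["grip_width"])
g=env.grab_frame("side")
cv2.imwrite("pics/lid2.png",cv2.resize(g["image"][165:225,345:435],None,fx=8,fy=8,interpolation=2)[:,:,::-1])
```

```text
[ 618.22627535 -177.24828832   61.70156322] [ 0.55237236  1.17023848 -0.82264692] 48.37679891554118
```

View pics/lid2.png

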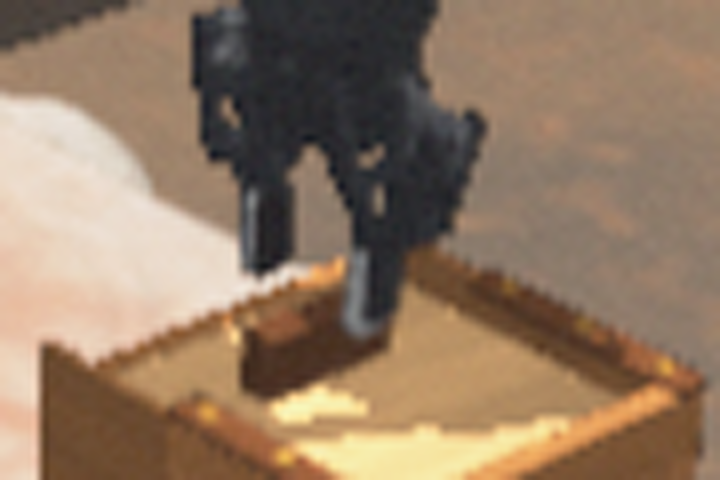

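Call:
{"method": "play_rows", "body": {"increments": [[0,0,3,0,110],[0,0,3,0,110],[0,0,3,0,110],[0,0,3,0,110],[0,0,0,0,110]]}}

```text
time: 17.9
eef_pos: [617.9, -177.1, 49.3]
ee_rot: [[1.0, -0.0, -0.001], [-0.0, -1.0, 0.0], [-0.001, -0.0, -1.0]]
wrist_force: [-0.1, 0.0, -0.1]
grip_width: 48.6
grasp_force: 0.0
```

Call:
{"method": "play_rows", "body": {"increments": [[0,0,0,0,150],[0,0,0,0,180],[0,0,0,0,200],[0,0,0,0,220],[0,0,0,0,220],[0,0,0,0,220]], "grip_force": 40}}

```text
time: 18.5
eef_pos: [618.6, -177.5, 50.4]
ee_rot: [[1.0, -0.0, 0.001], [-0.0, -1.0, -0.0], [0.001, 0.0, -1.0]]
wrist_force: [-0.3, 0.8, 3.1]
grip_width: 16.9
grasp_force: 40.5
```

Call:
{"method": "play_rows", "body": {"increments": [[0,0,0,0,140],[0,0,0,0,140],[0,0,0,0,140],[0,0,2,0,140],[0,0,2,0,140],[0,0,2,0,140],[0,0,1,0,140],[0,0,0,0,140]]}}

```text
time: 19.3
eef_pos: [618.1, -177.2, 42.7]
ee_rot: [[1.0, -0.0, -0.0], [-0.0, -1.0, 0.0], [-0.0, -0.0, -1.0]]
wrist_force: [-0.4, -0.2, 0.3]
grip_width: 38.5
grasp_force: 0.0
```

Call:
{"method": "play_rows", "body": {"increments": [[0,0,0,0,180],[0,0,0,0,200],[0,0,0,0,220],[0,0,0,0,230],[0,0,0,0,230],[0,0,0,0,230]], "grip_force": 80}}

```text
time: 19.9
eef_pos: [618.5, -177.4, 43.4]
ee_rot: [[1.0, -0.0, 0.0], [-0.0, -1.0, -0.0], [0.0, 0.0, -1.0]]
wrist_force: [0.1, -1.0, 4.0]
grip_width: 16.4
grasp_force: 79.5
```

Call:
{"method": "play_rows", "body": {"increments": [[0,0,-1,0,230],[0,0,-1,0,230],[0,0,-2,0,230],[0,0,-2,0,230],[0,0,-2,0,230],[0,0,-2,0,230],[0,0,-2,0,230],[0,0,0,0,230],[0,0,0,0,230]]}}

```text
time: 20.8
eef_pos: [618.4, -177.3, 55.1]
ee_rot: [[1.0, -0.0, 0.0], [-0.0, -1.0, -0.0], [0.0, 0.0, -1.0]]
wrist_force: [1.0, -0.2, -1.8]
grip_width: 15.6
grasp_force: 78.9
```

Run:
```python
from h import *
s=env.get_state();print(s["eef_pos"],s["wrist_force"],s["moment"],s["grip_width"])
g=env.grab_frame("side")
cv2.imwrite("pics/lid3.png",cv2.resize(g["image"][180:255,345:435],None,fx=7,fy=7,interpolation=2)[:,:,::-1])
```

```text
[ 618.36489928 -177.30289808   55.10744007] [ 1.03340941 -0.15873142 -1.7754598 ] [ 0.0509733  -0.04344718  0.0497374 ] 15.608289920855785
```

View pics/lid3.png

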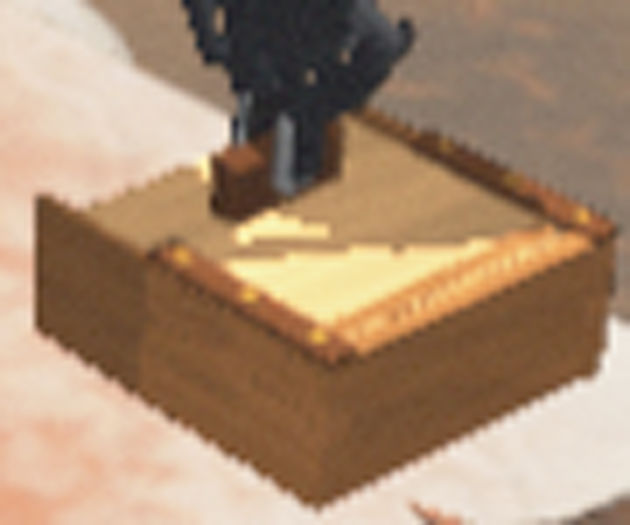

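Call:
{"method": "play_rows", "body": {"increments": [[0,-4,0,0,230],[0,-6,0,0,230],[0,-8,0,0,230],[0,-8,0,0,230],[0,-8,0,0,230],[0,-8,0,0,230],[0,-8,0,0,230],[0,-8,0,0,230],[0,-8,0,0,230],[0,-8,0,0,230]]}}

```text
time: 21.85
eef_pos: [618.3, -102.6, 55.0]
ee_rot: [[1.0, -0.0, 0.0], [-0.0, -1.0, -0.0], [0.0, 0.0, -1.0]]
wrist_force: [-0.2, -0.1, -2.2]
grip_width: 16.0
grasp_force: 82.9
```

Run:
```python
from h import *
s=env.get_state();print(s["eef_pos"],s["wrist_force"],s["moment"],s["grip_width"],s["grasp_force"])
```

```text
[ 618.34203274 -102.62682123   55.00419498] [-0.22783329 -0.08044589 -2.20632333] [ 0.05976721  0.03298636 -0.03725839] 16.00155633752916 82.94089794158936
```

Call:
{"method": "play_rows", "body": {"increments": [[0,-10,0,0,230],[0,-12,0,0,230],[0,-13,0,0,230],[0,-13,0,0,230],[0,-13,0,0,230],[0,-13,0,0,230],[0,-13,0,0,230],[0,-13,0,0,230],[0,-13,0,0,230],[0,-12,0,0,230],[0,-9,0,0,230],[0,0,0,0,230]]}}

```text
time: 23.05
eef_pos: [618.2, 32.1, 54.9]
ee_rot: [[1.0, 0.001, -0.0], [0.001, -1.0, 0.0], [-0.0, -0.0, -1.0]]
wrist_force: [-0.3, -0.7, -1.8]
grip_width: 16.1
grasp_force: 83.0
```

Call:
{"method": "play_rows", "body": {"increments": [[0,0,7,0,230],[0,0,7,0,230],[0,0,7,0,230],[0,0,7,0,230],[0,0,7,0,230],[0,0,7,0,230],[0,0,5,0,230],[0,0,4,0,230],[0,0,3,0,230],[0,0,2,0,230],[0,0,2,0,230],[0,0,0,0,230]]}}

```text
time: 24.25
eef_pos: [618.3, 30.7, -3.1]
ee_rot: [[1.0, -0.0, -0.0], [-0.0, -1.0, 0.0], [-0.0, -0.0, -1.0]]
wrist_force: [-0.2, -0.3, -1.4]
grip_width: 16.2
grasp_force: 83.1
```

Run:
```python
from h import *
s=env.get_state();print(s["eef_pos"],s["wrist_force"],s["moment"],s["grip_width"],s["grasp_force"])
g=env.grab_frame("side")
cv2.imwrite("pics/lid4.png",cv2.resize(g["image"][150:255,275:435],None,fx=5,fy=5,interpolation=2)[:,:,::-1])
```

```text
[618.28360002  30.73066852  -3.14034734] [-0.15489409 -0.31879725 -1.40811424] [ 0.04896131 -0.00422197 -0.02984908] 16.192023400608996 83.08342337608337
```

View pics/lid4.png

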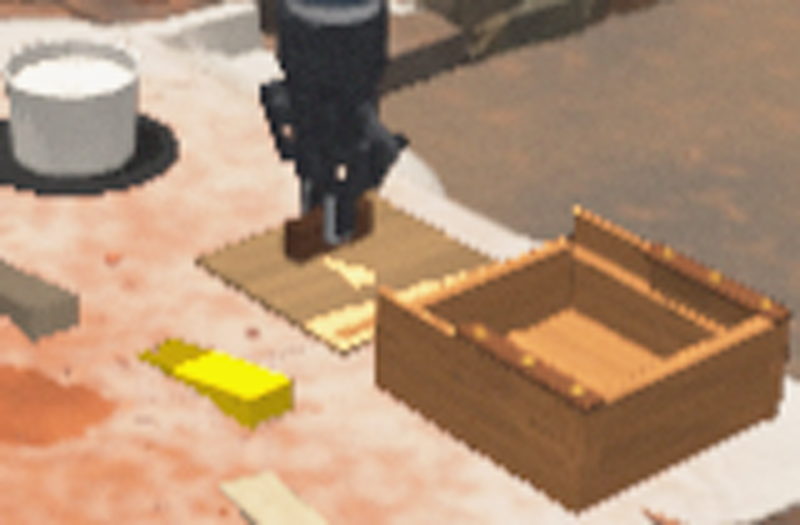

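Call:
{"method": "play_rows", "body": {"increments": [[0,0,1,0,230],[0,0,1,0,230],[0,0,1,0,230],[0,0,0.5,0,230],[0,0,0,0,230]]}}

```text
time: 24.8
eef_pos: [618.3, 30.7, -6.5]
ee_rot: [[1.0, -0.0, -0.0], [-0.0, -1.0, -0.0], [-0.0, 0.0, -1.0]]
wrist_force: [-0.2, -0.7, -2.0]
grip_width: 15.8
grasp_force: 83.2
```

Run:
```python
from h import *
s=env.get_state();print(s["eef_pos"],s["wrist_force"],s["moment"],s["grip_width"],s["grasp_force"])
```

```text
[618.33832426  30.69309835  -6.53295429] [-0.21119438 -0.71204954 -2.04537054] [ 0.08169162 -0.02182137 -0.03007389] 15.84051569220971 83.17970037460327
```

Call:
{"method": "play_rows", "body": {"increments": [[0,0,0.7,0,230],[0,0,0.7,0,230],[0,0,0.7,0,230],[0,0,0.7,0,230],[0,0,0,0,230]]}}

```text
time: 25.3
eef_pos: [618.4, 30.7, -6.6]
ee_rot: [[1.0, 0.0, -0.0], [0.0, -1.0, -0.0], [-0.0, 0.0, -1.0]]
wrist_force: [-10.1, 0.3, 19.8]
grip_width: 15.7
grasp_force: 86.2
```

Call:
{"method": "play_rows", "body": {"increments": [[0,0,-1,0,230],[0,0,-1,0,230],[0,0,0,0,170],[0,0,0,0,140],[0,0,0,0,110],[0,0,0,0,110],[0,0,0,0,110]]}}

```text
time: 26.0
eef_pos: [618.3, 30.7, -7.5]
ee_rot: [[1.0, -0.0, -0.0], [-0.0, -1.0, 0.0], [-0.0, -0.0, -1.0]]
wrist_force: [-0.8, -0.7, -0.7]
grip_width: 48.5
grasp_force: 0.0
```

Call:
{"method": "play_rows", "body": {"increments": [[0,0,-5,0,110],[0,0,-8,0,110],[0,0,-15,0,110],[0,0,-25,0,110],[0,0,-30,0,110],[0,0,-30,0,110],[0,0,-30,0,110],[0,0,-10,0,110],[0,0,0,0,110]]}}

```text
time: 26.9
eef_pos: [619.9, 30.5, 148.5]
ee_rot: [[1.0, -0.0, 0.005], [-0.0, -1.0, -0.001], [0.005, 0.001, -1.0]]
wrist_force: [0.7, -1.0, -0.7]
grip_width: 48.5
grasp_force: 0.0
```

Run:
```python
from h import *
s=env.get_state();print(s["eef_pos"],s["wrist_force"],s["q"])
g=env.grab_frame("side");f=env.grab_frame("top")
t=np.vstack([cv2.resize(f["image"][120:245,215:425],None,fx=2.9,fy=2.9,interpolation=2)[:,:600],cv2.resize(g["image"][160:270,225:435],(600,230),interpolation=2)])
cv2.imwrite("pics/m5.png",t[:,:,::-1]); print(t.shape)
```

```text
[619.87934959  30.5274536  148.47546854] [ 0.68029942 -0.97185516 -0.65533386] [-8.12303806e+00  1.88692309e+01  8.83997858e+01  1.68632790e-03
  7.24483378e+01  8.18843582e+01]
(592, 600, 3)
```

View pics/m5.png

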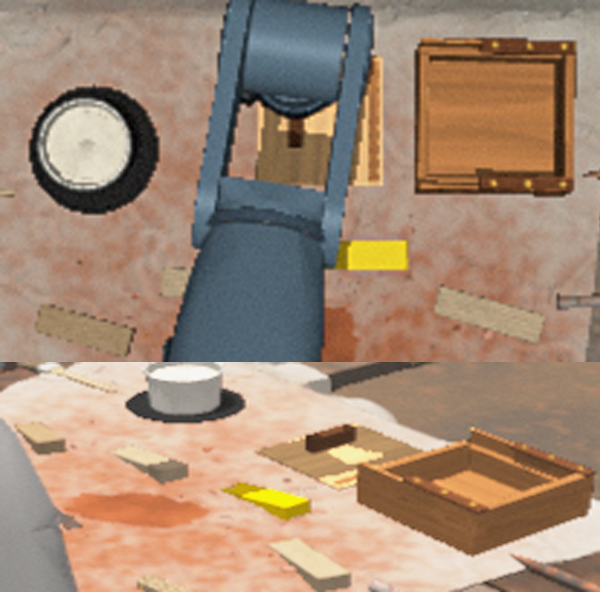

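Call:
{"method": "play_rows", "body": {"increments": [[0,0,0,-0.144,75],[0,0,0,-0.144,75],[0,0,0,-0.144,75],[0,0,0,-0.144,75],[0,0,0,-0.144,75],[0,0,0,-0.144,75],[0,0,0,-0.144,75],[0,0,0,-0.144,75],[0,0,0,-0.143,75]]}}

```text
time: 27.9
eef_pos: [616.8, 30.9, 143.0]
ee_rot: [[0.267, 0.964, -0.004], [0.964, -0.267, 0.001], [-0.001, -0.004, -1.0]]
wrist_force: [0.4, 0.4, 0.6]
grip_width: 60.3
grasp_force: 0.0
```

Call:
{"method": "play_rows", "body": {"increments": [[-30,-16,0,0,75],[-31,-16.5,0,0,75],[-31,-16.5,0,0,75],[-31,-16.5,0,0,75],[-31,-16.5,0,0,75],[-31,-16.5,0,0,75],[-31,-16.5,0,0,75],[-31,-16.5,0,0,75],[-31,-16.5,0,0,75],[-33,-17.5,0,0,75],[0,0,0,0,75],[0,0,0,0,75]]}}

```text
time: 29.1
eef_pos: [373.2, -223.1, 144.2]
ee_rot: [[0.275, 0.961, -0.002], [0.961, -0.275, 0.002], [0.002, -0.002, -1.0]]
wrist_force: [-0.4, -0.3, 0.2]
grip_width: 60.5
grasp_force: 0.0
```

Run:
```python
from h import *
np.set_printoptions(precision=1,suppress=True)
s=env.get_state();print(s["eef_pos"],s["ee_rot"][:,0])
f=env.grab_frame("top");g=env.grab_frame("side")
for n,p in (("top",f),("side",g)):
  for d in env.cut_out(p,"wedge_a_mid"):
    ys,xs=np.nonzero(d["region"]); r=cv2.minAreaRect(np.c_[xs,ys].astype(np.float32)); q=cv2.boxPoints(r)
    w=at(p,q,14)[:,:2]; print(n,round(d["score"],2),len(xs),w.mean(0),w.ravel(), p["image"][ys,xs].mean(0))
np.save("f.npy",f["image"])
```

```text
[ 373.2 -223.1  144.2] [0.3 1.  0. ]
side 0.31 331 [ 374.8 -222.8] [ 368.  -166.4  420.7 -154.3  379.4 -281.2  331.3 -289.5] [168.7 148.3 122.2]
```

Call:
{"method": "play_rows", "body": {"increments": [[0,2,20,0,75],[0,0,20,0,75],[0,0,20,0,75],[0,0,20,0,75],[0,0,20,0,75],[0,0,20,0,75],[0,0,12,0,75],[0,0,8,0,75],[0,0,5,0,75],[0,0,4,0,75],[0,0,3,0,75],[0,0,2,0,75]]}}

```text
time: 30.5
eef_pos: [376.6, -224.3, -8.1]
ee_rot: [[0.273, 0.962, 0.001], [0.962, -0.273, -0.001], [-0.0, 0.001, -1.0]]
wrist_force: [-0.3, -0.5, -0.2]
grip_width: 60.1
grasp_force: 0.0
```

Call:
{"method": "play_rows", "body": {"increments": [[0,0,2,0,75],[0,0,2,0,75],[0,0,2,0,75],[0,0,1,0,75],[0,0,0,0,75]]}}

```text
time: 31.0
eef_pos: [376.2, -223.9, -15.4]
ee_rot: [[0.273, 0.962, -0.0], [0.962, -0.273, 0.0], [0.0, -0.0, -1.0]]
wrist_force: [0.5, -0.3, 1.2]
grip_width: 60.1
grasp_force: 0.0
```

Call:
{"method": "play_rows", "body": {"increments": [[0,0,0,0,110],[0,0,0,0,130],[0,0,0,0,150],[0,0,0,0,170],[0,0,0,0,180],[0,0,0,0,180],[0,0,0,0,180]], "grip_force": 50}}

```text
time: 31.7
eef_pos: [376.4, -224.1, -14.9]
ee_rot: [[0.272, 0.962, 0.0], [0.962, -0.272, -0.0], [-0.0, 0.0, -1.0]]
wrist_force: [-1.2, 0.4, 5.2]
grip_width: 34.1
grasp_force: 49.6
```

Call:
{"method": "play_rows", "body": {"increments": [[0,0,-4,0,180],[0,0,-10,0,180],[0,0,-20,0,180],[0,0,-30,0,180],[0,0,-30,0,180],[0,0,-26,0,180],[0,0,0,-0.138,180],[0,0,0,-0.138,180],[0,0,0,0,180]]}}

```text
time: 32.6
eef_pos: [376.5, -224.1, 105.6]
ee_rot: [[-0.001, 1.0, 0.001], [1.0, 0.001, -0.001], [-0.001, 0.001, -1.0]]
wrist_force: [-0.5, 0.2, -1.4]
grip_width: 34.3
grasp_force: 50.1
```

Call:
{"method": "play_rows", "body": {"increments": [[0,20,0,0,180],[0,25,0,0,180],[0,30,0,0,180],[0,30,0,0,180],[0,30,0,0,180],[0,30,0,0,180],[0,25,0,0,180],[3,17,0,0,180],[0,0,0,0,180],[0,0,0,0,180]]}}

```text
time: 33.6
eef_pos: [582.6, -220.6, 104.3]
ee_rot: [[0.002, 1.0, -0.001], [1.0, -0.002, 0.001], [0.001, -0.001, -1.0]]
wrist_force: [0.5, 0.6, 0.0]
grip_width: 34.2
grasp_force: 50.1
```

Call:
{"method": "play_rows", "body": {"increments": [[0,0,10,0,180],[0,0,15,0,180],[0,0,15,0,180],[0,0,15,0,180],[0,0,15,0,180],[0,0,12,0,180],[0,0,10,0,180],[0,0,6,0,180],[0,0,4,0,180],[0,0,3,0,180],[0,0,2,0,180],[0,0,0,0,180]]}}

```text
time: 34.8
eef_pos: [592.2, -225.7, 7.4]
ee_rot: [[-0.0, 1.0, 0.017], [1.0, 0.001, -0.01], [-0.01, 0.017, -1.0]]
wrist_force: [4.9, 3.7, 37.1]
grip_width: 33.9
grasp_force: 56.0
```

Call:
{"method": "play_rows", "body": {"increments": [[0,0,1,0,180],[0,0,1,0,180],[0,0,0,0,180],[0,0,0,0,140],[0,0,0,0,125],[0,0,0,0,118],[0,0,0,0,118]]}}

```text
time: 35.5
eef_pos: [598.2, -227.1, 6.9]
ee_rot: [[0.0, 1.0, 0.029], [1.0, 0.0, -0.014], [-0.014, 0.029, -0.999]]
wrist_force: [24.7, 4.2, 29.2]
grip_width: 46.1
grasp_force: 10.1
```

Call:
{"method": "play_rows", "body": {"increments": [[0,0,-5,0,118],[0,0,-10,0,118],[0,0,-20,0,118],[0,0,-30,0,118],[0,0,-30,0,118],[0,0,-20,0,118],[0,0,0,0,118]]}}

```text
time: 36.2
eef_pos: [585.4, -222.2, 114.2]
ee_rot: [[-0.0, 1.0, 0.005], [1.0, 0.0, -0.003], [-0.003, 0.005, -1.0]]
wrist_force: [0.6, -0.8, 0.8]
grip_width: 45.6
grasp_force: 0.0
```

Run:
```python
from h import *
np.set_printoptions(precision=1,suppress=True)
s=env.get_state();print(s["eef_pos"],s["ee_rot"][:,0],s["wrist_force"],s["time"])
f=env.grab_frame("top");g=env.grab_frame("side")
t=np.vstack([cv2.resize(f["image"][120:245,215:425],None,fx=3.2,fy=3.2,interpolation=2)[:,:660],cv2.resize(g["image"][170:230,225:435],(660,195),interpolation=2)])
cv2.imwrite("pics/m6.png",t[:,:,::-1])
for d in env.cut_out(f,"wedge_a_mid"):
    ys,xs=np.nonzero(d["region"]); r=cv2.minAreaRect(np.c_[xs,ys].astype(np.float32)); q=cv2.boxPoints(r)
    w=at(f,q,14)[:,:2]; print(round(d["score"],2),len(xs),w.mean(0),w.ravel(), f["image"][ys,xs].mean(0))
```

```text
[ 585.4 -222.2  114.2] [-0.  1. -0.] [ 0.6 -0.8  0.8] 36.2
0.21 1396 [ 624.3 -214.9] [ 524.8 -118.5  722.3 -118.3  723.8 -312.   526.1 -310.8] [120.7  80.5  48.1]
```

View pics/m6.png

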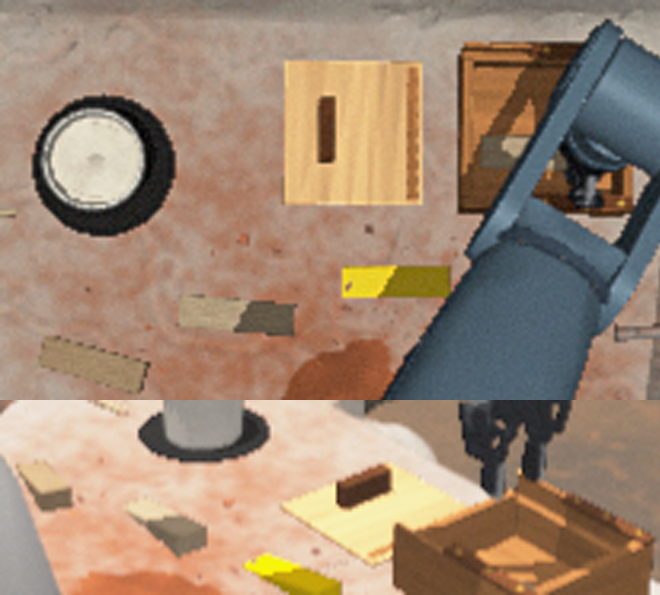

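```bash
cat >> h.py <<'E'
def wedge(f,q,sc,off):
    q=np.array(q,float)/sc+off-0.4
    l=at(f,(q[0]+q[3])/2,3)[0,:2]; r=at(f,(q[1]+q[2])/2,28)[0,:2]
    u=(l-r)/np.linalg.norm(l-r); m=(l+r)/2
    return m,np.linalg.norm(l-r),np.degrees(np.arctan2(u[1],u[0])),m-14*u
E
python3 - <<'E'
from h import *
f=env.grab_frame("top")
print(wedge(f,[(180,295),(296,304),(293,335),(178,324)],3.2,[215,120]))
print(wedge(f,[(42,337),(150,364),(142,393),(38,365)],3.2,[215,120]))
q=np.array([[482,137],[482,165]])/3.2+[215,120]; print(at(f,q,14))
E
```

```text
(array([413.79679534, 127.37364994]), np.float64(129.3873907712317), np.float64(85.40257390532922), array([412.6746373 , 113.41869522]))
(array([357.72758965, 284.84341777]), np.float64(124.19951084192616), np.float64(76.62213708442036), array([354.4883811 , 271.22330294]))
[[ 611.50741454 -145.60541969   14.        ]
 [ 580.15644485 -145.60498698   14.        ]]
```

Call:
{"method": "play_rows", "body": {"increments": [[0,0,0,0.08,75],[31,-19,0,0,75],[32,-20,0,0,75],[32,-20,0,0,75],[32,-20,0,0,75],[32,-20,0,0,75],[32,-20,0,0,75],[32,-20,0,0,75],[32,-20,0,0,75],[33,-20,0,0,75],[33,-20,0,0,75],[0,0,0,0,75]]}}

```text
time: 37.6
eef_pos: [406.9, 118.0, 109.0]
ee_rot: [[0.076, 0.997, -0.004], [0.997, -0.076, 0.001], [0.001, -0.005, -1.0]]
wrist_force: [-0.1, -1.2, 0.5]
grip_width: 60.2
grasp_force: 0.0
```

Call:
{"method": "play_rows", "body": {"increments": [[0,0,20,0,75],[0,0,20,0,75],[0,0,20,0,75],[0,0,20,0,75],[0,0,10,0,75],[0,0,0,0,75]]}}

```text
time: 38.2
eef_pos: [408.9, 114.4, 18.9]
ee_rot: [[0.08, 0.997, -0.005], [0.997, -0.08, -0.0], [-0.0, -0.004, -1.0]]
wrist_force: [-0.2, 0.4, -0.5]
grip_width: 60.1
grasp_force: 0.0
```

Call:
{"method": "play_rows", "body": {"increments": [[0,4,5,0,75],[0,0,8,0,75],[0,0,8,0,75],[0,0,5,0,75],[0,0,3,0,75],[0,0,2,0,75],[0,0,2,0,75],[0,0,1,0,75],[0,0,0,0,75]]}}

```text
time: 39.1
eef_pos: [414.6, 114.6, -13.3]
ee_rot: [[0.08, 0.997, 0.0], [0.997, -0.08, -0.0], [-0.0, 0.0, -1.0]]
wrist_force: [-0.6, -0.1, 0.3]
grip_width: 60.5
grasp_force: 0.0
```

Call:
{"method": "play_rows", "body": {"increments": [[0,0,0,0,110],[0,0,0,0,130],[0,0,0,0,150],[0,0,0,0,170],[0,0,0,0,180],[0,0,0,0,180],[0,0,0,0,180]], "grip_force": 60}}

```text
time: 39.8
eef_pos: [414.8, 114.6, -12.7]
ee_rot: [[0.08, 0.997, 0.0], [0.997, -0.08, -0.0], [-0.0, 0.0, -1.0]]
wrist_force: [-1.9, -0.0, 6.5]
grip_width: 33.2
grasp_force: 58.9
```

Call:
{"method": "play_rows", "body": {"increments": [[0,0,-4,0,180],[0,0,-10,0,180],[0,0,-20,0,180],[0,0,-30,0,180],[0,0,-30,0,180],[0,0,-26,0,180],[0,0,-10,-0.08,180],[0,0,0,0,180],[0,0,0,0,180]]}}

```text
time: 40.7
eef_pos: [414.4, 114.6, 116.7]
ee_rot: [[0.002, 1.0, 0.0], [1.0, -0.002, 0.0], [0.0, 0.0, -1.0]]
wrist_force: [-0.5, -0.2, -1.3]
grip_width: 33.3
grasp_force: 59.8
```

Call:
{"method": "play_rows", "body": {"increments": [[-27,18,0,0,180],[-28,19,0,0,180],[-28,19,0,0,180],[-28,19,0,0,180],[-28,19,0,0,180],[-28,19,0,0,180],[-28,19,0,0,180],[-28,19,0,0,180],[-28,19,0,0,180],[-28,19,0,0,180],[-28,19,0,0,180],[-28,20,0,0,180]]}}

```text
time: 41.9
eef_pos: [642.1, -221.1, 114.4]
ee_rot: [[0.002, 1.0, -0.003], [1.0, -0.002, 0.002], [0.002, -0.003, -1.0]]
wrist_force: [0.1, 0.7, 0.1]
grip_width: 33.5
grasp_force: 59.8
```

Call:
{"method": "play_rows", "body": {"increments": [[0,0,0,0,180],[0,0,0,0,180],[0,0,0,0,180]]}}

```text
time: 42.2
eef_pos: [641.4, -219.1, 115.2]
ee_rot: [[0.0, 1.0, -0.003], [1.0, -0.0, 0.002], [0.002, -0.003, -1.0]]
wrist_force: [0.6, -0.2, -0.1]
grip_width: 33.4
grasp_force: 59.8
```

Call:
{"method": "play_rows", "body": {"increments": [[0,0,10,0,180],[0,0,15,0,180],[0,0,15,0,180],[0,0,15,0,180],[0,0,15,0,180],[0,0,12,0,180],[0,0,6,0,180],[0,0,4,0,180],[0,0,3,0,180],[0,0,0,0,180],[0,0,0,0,180]]}}

```text
time: 43.3
eef_pos: [643.0, -220.7, 22.3]
ee_rot: [[-0.0, 1.0, 0.001], [1.0, 0.0, -0.001], [-0.001, 0.001, -1.0]]
wrist_force: [0.2, -0.6, -0.1]
grip_width: 33.5
grasp_force: 59.8
```

Call:
{"method": "play_rows", "body": {"increments": [[0,0,1,0,180],[0,0,1,0,180],[0,0,0,0,140],[0,0,0,0,125],[0,0,0,0,120],[0,0,0,0,120]]}}

```text
time: 43.9
eef_pos: [642.6, -220.4, 19.8]
ee_rot: [[0.0, 1.0, 0.0], [1.0, -0.0, -0.0], [-0.0, 0.0, -1.0]]
wrist_force: [-0.8, -0.0, 0.0]
grip_width: 45.1
grasp_force: 0.0
```

Call:
{"method": "play_rows", "body": {"increments": [[0,0,-5,0,120],[0,0,-10,0,120],[0,0,-20,0,120],[0,0,-30,0,120],[0,0,-30,0,120],[0,0,0,0.117,75],[0,0,0,0.117,75]]}}

```text
time: 44.6
eef_pos: [643.9, -221.1, 117.9]
ee_rot: [[0.236, 0.972, 0.004], [0.972, -0.236, -0.002], [-0.001, 0.004, -1.0]]
wrist_force: [0.3, -0.1, 0.3]
grip_width: 60.1
grasp_force: 0.0
```

Run:
```python
from h import *
np.set_printoptions(precision=1,suppress=True)
s=env.get_state();print(s["eef_pos"],s["ee_rot"][:,0],s["time"])
f=env.grab_frame("top");g=env.grab_frame("side")
for n,p in (("top",f),("side",g)):
  for d in env.cut_out(p,"wedge_a_mid"):
    ys,xs=np.nonzero(d["region"]); q=cv2.boxPoints(cv2.minAreaRect(np.c_[xs,ys].astype(np.float32)))
    print(n,round(d["score"],2),len(xs),at(p,[[xs.mean(),ys.mean()]],12)[0,:2],q.ravel(), p["image"][ys,xs].mean(0))
```

```text
[ 643.9 -221.1  117.9] [ 0.2  1.  -0. ] 44.6
side 0.53 308 [550.8 237.1] [268.8 175.2 309.8 173.7 310.4 188.5 269.3 190. ] [82.7 74.9 70.5]
```

Call:
{"method": "play_rows", "body": {"increments": [[27,-26,0,0,75],[27,-26.5,0,0,75],[27,-26.5,0,0,75],[27,-26.5,0,0,75],[27,-26.5,0,0,75],[27,-26.5,0,0,75],[27,-26.5,0,0,75],[27,-26.5,0,0,75],[27,-26.5,0,0,75],[27,-26.5,0,0,75],[27,-26.5,0,0,75],[27,-26.5,0,0,75]]}}

```text
time: 46.0
eef_pos: [408.0, 169.5, 115.0]
ee_rot: [[0.229, 0.973, 0.001], [0.973, -0.229, 0.0], [0.0, 0.0, -1.0]]
wrist_force: [0.8, -0.0, -0.5]
grip_width: 60.4
grasp_force: 0.0
```

Call:
{"method": "play_rows", "body": {"increments": [[28,-26.5,0,0,75],[29,-26.5,0,0,75],[29,-26.5,0,0,75],[0,0,20,0,75],[0,0,20,0,75],[0,0,20,0,75],[0,0,10,0,75],[0,0,0,0,75],[0,0,0,0,75]]}}

```text
time: 46.9
eef_pos: [351.9, 270.5, 45.2]
ee_rot: [[0.231, 0.973, 0.0], [0.973, -0.231, 0.0], [0.0, 0.0, -1.0]]
wrist_force: [0.1, -0.7, -0.1]
grip_width: 59.9
grasp_force: 0.0
```

Run:
```python
from h import *
np.set_printoptions(precision=1,suppress=True)
s=env.get_state();print(s["eef_pos"],s["ee_rot"][:,0],s["time"])
g=env.grab_frame("side");f=env.grab_frame("top")
b=cv2.resize(f["image"][130:205,355:425],(373,400),interpolation=2)
a=cv2.resize(g["image"][165:240,220:300],(426,400),interpolation=2)
cv2.imwrite("pics/m7.png",np.hstack([a,b])[:,:,::-1])
print((proj(g,[[354.5,271.2,18],[390,353,0],[354,271,0]])-[220,165])*5.33)
```

```text
[351.9 270.5  45.2] [0.2 1.  0. ] 46.9
[[102.3 152.7]
 [ 87.3 116.8]
 [103.8 176.8]]
```

View pics/m7.png

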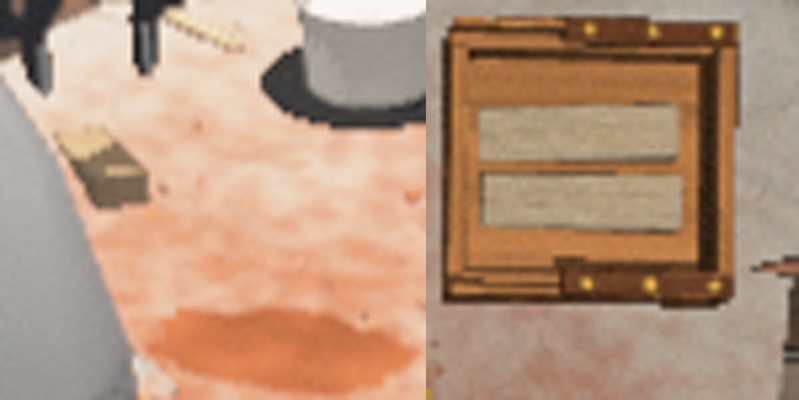

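Call:
{"method": "play_rows", "body": {"increments": [[0,2,12,0,75],[0,0,14,0,75],[0,0,12,0,75],[0,0,8,0,75],[0,0,5,0,75],[0,0,3,0,75],[0,0,2,0,75],[0,0,2,0,75],[0,0,1,0,75],[0,0,0,0,75]]}}

```text
time: 48.0
eef_pos: [353.5, 270.1, -14.2]
ee_rot: [[0.232, 0.973, 0.0], [0.973, -0.232, 0.0], [0.0, 0.0, -1.0]]
wrist_force: [-0.4, 0.2, -1.3]
grip_width: 60.1
grasp_force: 0.0
```

Call:
{"method": "play_rows", "body": {"increments": [[0,0,0,0,110],[0,0,0,0,130],[0,0,0,0,150],[0,0,0,0,170],[0,0,0,0,180],[0,0,0,0,180],[0,0,0,0,180]]}}

```text
time: 48.7
eef_pos: [353.7, 270.1, -13.7]
ee_rot: [[0.232, 0.973, 0.0], [0.973, -0.232, 0.0], [0.0, 0.0, -1.0]]
wrist_force: [-2.0, -1.8, 5.8]
grip_width: 33.8
grasp_force: 59.2
```

Call:
{"method": "play_rows", "body": {"increments": [[0,0,-4,0,180],[0,0,-10,0,180],[0,0,-20,0,180],[0,0,-30,0,180],[0,0,-30,0,180],[0,0,-30,0,180],[0,0,-20,-0.117,180],[0,0,0,-0.117,180],[0,0,0,0,180],[0,0,0,0,180]]}}

```text
time: 49.7
eef_pos: [353.0, 269.9, 129.7]
ee_rot: [[0.003, 1.0, -0.0], [1.0, -0.003, -0.0], [-0.0, -0.0, -1.0]]
wrist_force: [-0.2, -0.1, -0.7]
grip_width: 33.8
grasp_force: 59.8
```

Call:
{"method": "play_rows", "body": {"increments": [[-28,15,0,0,180],[-30,16,0,0,180],[-30,16,0,0,180],[-30,16,0,0,180],[-30,16,0,0,180],[-30,16,0,0,180],[-30,16,0,0,180],[-30,16,0,0,180],[-30,16,0,0,180],[-30,16,0,0,180],[-30,16,0,0,180],[-30,16,0,0,180]]}}

```text
time: 50.9
eef_pos: [544.2, -89.1, 128.8]
ee_rot: [[0.003, 1.0, -0.002], [1.0, -0.003, 0.001], [0.001, -0.002, -1.0]]
wrist_force: [0.1, -0.1, -0.1]
grip_width: 33.7
grasp_force: 59.8
```

Call:
{"method": "play_rows", "body": {"increments": [[-33,18,0,0,180],[-33,18,0,0,180],[-33,19,0,0,180],[-32,19,0,0,180],[0,0,0,0,180],[0,0,0,0,180],[0,0,0,0,180]]}}

```text
time: 51.6
eef_pos: [617.5, -217.8, 128.7]
ee_rot: [[0.001, 1.0, -0.002], [1.0, -0.001, 0.001], [0.001, -0.002, -1.0]]
wrist_force: [-0.1, 0.4, 0.3]
grip_width: 33.5
grasp_force: 59.9
```

Call:
{"method": "play_rows", "body": {"increments": [[-2,0,12,0,180],[0,0,15,0,180],[0,0,15,0,180],[0,0,15,0,180],[0,0,15,0,180],[0,0,12,0,180],[0,0,8,0,180],[0,0,4,0,180],[0,0,3,0,180],[0,0,2,0,180],[0,0,1,0,180],[0,0,0,0,180]]}}

```text
time: 52.8
eef_pos: [618.6, -221.1, 28.0]
ee_rot: [[-0.0, 1.0, 0.001], [1.0, 0.0, -0.0], [-0.0, 0.001, -1.0]]
wrist_force: [0.2, -0.2, -1.3]
grip_width: 33.6
grasp_force: 59.9
```

Call:
{"method": "play_rows", "body": {"increments": [[0,0,0,0,150],[0,0,0,0,130],[0,0,0,0,120],[0,0,0,0,120],[0,0,-5,0,120],[0,0,-10,0,120],[0,0,-25,0,120],[0,0,-30,0,120],[0,0,-30,0,120],[0,0,-30,0,120],[0,0,-30,0,120],[0,0,-20,0,120]]}}

```text
time: 54.0
eef_pos: [619.4, -221.5, 211.8]
ee_rot: [[-0.0, 1.0, 0.004], [1.0, 0.0, -0.002], [-0.002, 0.004, -1.0]]
wrist_force: [0.2, -0.7, -0.5]
grip_width: 45.6
grasp_force: 0.0
```

Call:
{"method": "play_rows", "body": {"increments": [[0,-35,0,0,120],[0,-40,0,0,120],[0,-40,0,0,120],[0,-40,0,0,120],[0,-40,0,0,120],[-40,0,0,0,120],[-40,0,0,0,120],[-40,0,0,0,120],[-40,0,0,0,120],[-40,0,0,0,120],[0,0,0,0,120],[0,0,0,0,120]]}}

```text
time: 55.2
eef_pos: [423.0, -421.5, 208.0]
ee_rot: [[0.002, 1.0, 0.0], [1.0, -0.002, 0.0], [0.0, 0.0, -1.0]]
wrist_force: [0.4, 0.3, -0.7]
grip_width: 45.3
grasp_force: 0.0
```

Run:
```python
from h import *
np.set_printoptions(precision=1,suppress=True)
s=env.get_state();print(s["eef_pos"],s["time"])
f=env.grab_frame("top");g=env.grab_frame("side")
for n,p in (("top",f),("side",g)):
  for l in ("wedge_a_mid","tub_mid","lid_grip"):
    for d in env.cut_out(p,l):
      ys,xs=np.nonzero(d["region"]); print(n,l,round(d["score"],2),len(xs),d["bbox"],at(p,[[xs.mean(),ys.mean()]],12)[0,:2],p["image"][ys,xs].mean(0))
# pale-grey wood mask in box region and on the bench at the old places
im=f["image"].astype(int)
box=im[134:186,358:416]; gray=(box.max(2)-box.min(2)<60)&(box.mean(2)>80)
for r in gray[::2]: print("".join("#" if v else "." for v in r))
```

```text
[ 423.  -421.5  208. ] 55.2
top tub_mid 0.74 776 [228.4, 154.6, 261.8, 186.8] [585.2 287.2] [205.2 198.5 181.1]
top lid_grip 0.79 1903 [301.8, 136.4, 345.5, 183.9] [616.8   0.8] [214.3 170.9 114.7]
top lid_grip 0.55 363 [167.2, 186.6, 220.6, 195.4] [515.  483.9] [154.4 139.5 119.3]
side tub_mid 0.59 688 [277.6, 160.2, 304.5, 186.3] [608. 321.] [180.4 175.3 168.2]
side lid_grip 0.95 900 [314.4, 188.7, 374.3, 223.5] [599.  -5.] [219.7 200.9 145.6]
side lid_grip 0.72 2844 [349.2, 198.6, 435.0, 252.7] [ 630.  -203.6] [143.9 101.9  67.6]
##.......................................############.####
#......................................................###
.......................................................###
.......................................................###
.......................................................###
.......................................................###
.......................................................###
.......................................................###
.......#####################################...........###
.......#######################
[... 272 characters left out ...]
.#########.############.###########.............###
........#####################################..........###
.......###############################...####..........###
.......######################################..........###
.......######################################..........###
............###.#..##########################..........###
.......................................................###
.......................................................###
.......................................................###
.......................................................###
......................................................####
......................................................####
```

```bash
python3 -c "
from station import env
print(env.finish_job())"
```

```text
the job is handed in; nothing more can be done
None
```

The job is handed in at about 55 s: the tub is on the mat, the lid lies flat in front of the box's low end with its grip up, and all three wedges I found are in the open box. The gripper touched the box with up to about 37 N while I placed the first wedge; that is the force at the wrist when I read it, so I can't rule out a higher peak against the 40 N limit.

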